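# Open the lubrication unit's bayonet filler and set the funnel

### The arm

A 6-joint arm with a two-finger parallel gripper is mounted at the origin on the work surface. World frame = base frame: x ahead of the robot, y to its left, z up, the work surface at z = 0. Lengths are in m, angles in rad, forces in N, time in s.
With the tool pointing down it reaches from about 0.275 to 0.75 m from the base axis. Payload 10.2 kg.
Tool frame: the origin (TCP) lies at the centre of the arm's flange, where the gripper is bolted on; the fingertips stand 173 mm ahead of it and the grasp point (between the pads) lies 155 mm ahead of it; z points along the fingers, y is the direction in which the jaws open and shut (so a half turn about z gives the same grasp; the last joint's range is limited). The gripper opens to 85 mm and grips with 20 to 120 N. Pads are 22 mm wide; open, the fingers measure 114 mm over their backs; the gripper's body (76 mm by 85 mm) begins 54 mm behind the grasp point. The pads swing forward as they close: fully open they stand 13 mm farther back than shut.
Start: joints at [0.909, 0.313, 1.498, -0, 1.331, -0.223], TCP at [0.223, 0.475, 0.405] pointing down, gripper open.
Joint ranges: [-2.94, 2.94], [-0.97, 2.17], [0.19, 2.56], [-1.23, 4.37], [0.02, 3.11], [-2.88, 2.88]. Speed limits (rad/s): [2.39, 2.39, 3.01, 3.14, 3.14, 3.14].

### API

Orientations are given as a unit quaternion [w, x, y, z].
In Python, from workcell import * gives the robot as it stands.
- The arm moves only by the tool apply_moves, never from a script. Its argument "plan" is a list of rows, each a list of 6 numbers: the shift along the tool's x, y, z as a fraction of full scale, then the turn, a rotation vector about the tool's x, y, z as a fraction of full scale. A call has 1 to 20 rows; each row is the pose to reach, as a shift and turn from the pose commanded when the call began, along the tool's axes at that moment, turning the shorter way round; what a row does not reach only later rows make up. Full scale, the value 1, is 0.5 m for a shift and pi rad for a turn. A row lasts 1/8 s, in which the tool goes at most 62.5 mm and 10.7 degrees, less where a joint would pass 70% of its speed; a pose out of reach is approached as far as the arm can. A call with a number of a shift or a turn outside -1 to 1 is refused whole. A call with a gripper value outside its range is refused whole. "hand" is the closure, from -1 (fully open) to 1 (shut), so that 0 is half open, set as the call begins (left out, the last holds). The fingers move at their own pace and stop on an object; "newtons" is the grip in N (left out, the last holds). Time passes only in rows, so rows that repeat a pose let the fingers close. It gives the time, the measured TCP pose, the force and the opening at its end, in the units of the state.
- sense(): the state, without advancing time (a new reading comes with each control period).
- read_camera(name): name is "scene" or "side" or "wrist"; returns the picture (384x512x3 uint8, blue, green, red); there is no depth.
- camera_info(name): a dict with "camera_matrix" (3x3 intrinsics, pixels), "k1" (the pictures are not rectified: a ray, as slopes to the right and down, at radius r is drawn at 1 + k1 r^2 times it, then the intrinsics apply), "world_from_camera" (4x4, takes a point from camera to world coordinates). Camera axes: x right, y down, z forward; pixel columns grow to the right and rows downward; lengths in m; the calibration is good to about 2 mm. A picture is of the moment at which its call begins: read the wrist's pose just before it. camera_info takes no time and is no camera call; for the wrist camera it gives the pose at the moment of the call.
- hand_in(): hands the job in, once; it reports no verdict.
The state is a dict: "t": time; "joints": joint angles; "qvel": joint speeds; "effort": joint torques, N m; "tool_pos": TCP position; "tcp_rot": TCP orientation; "ft_force": force on the tool from outside, world axes, zero at the start; "torque": the same for the moment, N m; "opening": finger opening in m.
Only numpy, scipy, OpenCV 4.12 (cv2) and the standard library are available. Lean on these libraries where they do the work, as an engineer would, in place of code of your own. Each camera call takes 0.05 s, during which the arm holds its last target. There are 200 camera calls.

### The job

Get the lathe's lubrication unit ready for topping up: push its sprung red filler cap down past its catch (feel how deep), twist it anticlockwise until it comes free, lift it off and set it down upright in the steel drip tray, not letting go before it is down. Then take the yellow funnel from its stand and stand it upright in the open filler neck, spout down and fully home. The neck is plastic, so never force or ram it, and leave the other things on the bench where they are.

Things in the scene. Friction and masses are not known exactly. Their poses are not given: they have to be found in the camera images.
- cap: Red plastic filler cap, 120 g, locked on the neck by a three-lug bayonet. Disc 64 mm across, 7 mm thick; skirt reaching 22.5 mm below the disc's underside; wing grip on top. Origin: on the axis at the disc's underside; z up, x along the wing to the end with the white pointer. Locked at the start: origin 11.5 mm above the neck's rim, x within 3 degrees of neck x. Standing on a flat floor: origin 22.5 mm up.
- cap_wing (a point): Middle of the cap's straight wing grip, 20 mm above the cap's origin. The wing stands on the disc: 58 mm long (cap x), 14 mm thick (cap y), 26 mm high, from 7 to 33 mm above the cap's origin.
- cap_lugs (a point): On the cap's axis, 20 mm below its origin, between three lugs inside the skirt, 12 mm wide, 5 mm thick, 22 mm from the axis. To free: push straight down past the catch, keep pushing and turn anticlockwise seen from above. From 45 degrees the catch is passed; free from 55 to 65, end stop at 65. Turned to 60 and let up, the spring lifts the cap to 3 mm above locked height; lift it off.
- neck: Black plastic filler neck fixed on the unit: 40 mm outside, bore 32 mm, rim 154 mm above the bench and 34 mm above the tank's deck. Origin: on its axis in the plane of the rim; z up, x as the unit's x. With the cap off, a sprung rubber seal ring (inner diameter 25 mm) stands 14.5 mm proud of the rim. The neck cracks if the cap or funnel bears on it with over 30 N, from above or sideways.
- neck_catch (a point): On the neck's axis, 10.5 mm below the rim. How deep the catches sit differs from unit to unit and cannot be seen: the cap clears them 4.5 to 9.5 mm below its locked height and goes solid 1.5 mm further. The spring lifts it with 6 N at the locked height and 0.8 N more per mm, so the catch clears at 9.5 to 13.5 N; 14 N of push clears any. Push slowly, under 10 mm/s: it knocks when it goes solid. Turned too high, the lugs jam.
- neck_marks (a point): On the neck's axis at deck height. On the deck beside the neck, 40 to 50 mm from the axis, a red mark (neck +x) shows where the cap's white pointer stands when locked and a green mark, 60 degrees anticlockwise, where it stands when free.
- oiler: Lubrication unit bolted to the bench: cream steel tank 150 x 220 mm, deck 120 mm high, with the filler neck at (-20, -58) mm and a pump block with black cover at (10, 68) mm, 66 x 64 mm, its top 172 mm above the bench. Origin: centre of the underside; z up. Fixed.
- tray: Shallow steel drip tray, 150 (x) by 130 (y) mm outside, 20 mm high, wall and floor 3 mm, empty, fixed to the bench. Origin: centre of its underside.
- stand: Funnel stand: aluminium tube 48 mm across, rim 80 mm above the bench, on a round dark foot 84 mm across, fixed. Origin: centre of its underside. The funnel hangs in it.
- funnel: Yellow plastic funnel, 92 mm tall, 70 g. Origin: centre of the spout's lower end; z up along its axis. Spout 18 mm across and 40 mm long, cone from there to a straight round collar 56 mm across, which runs from 70 to 92 mm above the origin and is the place to grip. In the stand its origin is 22.6 mm above the bench. Fully home in the neck (its cone resting on the seal ring) its origin is 31 mm below the rim.
- spray_can: white spray can with a black cap and a red band, 53 mm across, 190 mm tall, standing. Origin at its underside. Leave alone.
- spanner: steel spanner, 170 mm long, lying flat. Origin at its underside. Leave alone.
- chip_brush: chip brush with a pale wooden handle, 200 mm long, lying. Origin at its underside. Leave alone.
- file: flat file with a pale wooden handle, about 235 mm long, 16 mm high, lying. Origin at its underside. Leave alone.
- chuck_key: steel T-shaped chuck key, 85 mm wide, 14 mm high, lying. Origin at its underside. Leave alone.
- toolholder: dark steel lathe tool holder block with a tool bit on it, 100 x 40 x 48 mm. Origin at its underside. Leave alone.
- bushing: turned brass bushing, flange 44 mm across, 45 mm tall, standing. Origin at its underside. Leave alone.
Not all that is in view belongs to the job. Of the things like the cap, leave any that is brown; of the rest the larger one is meant.

How it is judged:
On the way, in this order (a step that is already met when the one before it is completed fails the run):
1. the cap, still on the neck, is turned anticlockwise past the catch to its free position (angle between the x axis of cap and the x axis of neck, either way round above 0.93 rad and horizontal distance between cap and neck below 0.006 m and z of cap in the frame of neck below 0.018 m), for 0.05 s.
2. the cap is brought down into the tray, upright, still held by the fingers (within 15 mm of standing on its floor) (x of cap in the frame of tray between -0.075 and 0.075 m and y of cap in the frame of tray between -0.065 and 0.065 m and z of cap in the frame of tray below 0.0405 m and angle between cap's own z axis and vertical below 0.15 rad and contact force between the fingers and cap above 0.5 N), for 0.05 s.
3. the funnel is in the neck, with the cap in the tray (x of cap in the frame of tray between -0.075 and 0.075 m and y of cap in the frame of tray between -0.065 and 0.065 m and z of cap in the frame of tray below 0.0305 m and angle between each of cap, funnel's own z axis and vertical below 0.15 rad and horizontal distance between funnel and neck below 0.006 m and z of funnel in the frame of neck below -0.0265 m), for 0.2 s.
At the end, for the whole second after the job is handed in: The cap stands upright (within 0.15 rad) on the floor of the drip tray; the funnel stands upright (within 0.15 rad) in the neck, its axis within 6 mm of the neck's and its spout end at least 26.5 mm below the rim; both released and at rest (all of step 3 and linear speed of each of cap, funnel below 0.02 m/s); the robot touches nothing.
It fails at once if cap pressed, dragged or twisted against the neck with more than 30 N (contact force between cap and neck above 30 N).
It fails at once if funnel pressed on the lubrication unit with more than 30 N (contact force between funnel and oiler above 30 N).
It fails at once if a bystander moved by more than 20 mm (distance of any of spray_can, spanner, chip_brush, file, chuck_key, toolholder, bushing from where it was at the start of the episode above 0.02 m).
It also fails if it takes over 72 s, if anything falls off the work surface, if the arm or the gripper's body presses on something with over 40 N, if the wrist force passes 120 N, or if a joint passes its speed limit or range.

## Working session

There is one attempt and no reset: what is moved stays moved. The work goes in short steps, Python scripts to look and compute and a tool call to move; the robot and the scene stay as the last step left them, time stands still between calls to the robot, and variables do not carry over. Pictures are saved under pics/ and viewed, on a budget of 10 in all, crops included, one or two more only if the job needs it, and the job is handed in when it is done.

Besides the shell and the picture viewer there is one more tool, called after "Call:" as name([rows], argument=value, ...), one row to a line, values as JSON. apply_moves: Moves the arm, as the interface text tells. Shift numbers are shares of 0.5 m and turn numbers shares of pi rad, none past 1 either way. Its arguments: {"type":"object","properties":{"plan":{"type":"array"},"hand":{"type":"number"},"newtons":{"type":"number"}},"required":["plan"]}

```bash
mkdir -p pics; cat > h.py <<'E'
from workcell import *
import numpy as np, cv2
from scipy.spatial.transform import Rotation as R
def ray(ci,u,v):
    K=np.array(ci["camera_matrix"]);T=np.array(ci["world_from_camera"])
    d=np.array([(u-K[0,2])/K[0,0],(v-K[1,2])/K[1,1]]);rd=np.hypot(*d);r=rd
    for _ in range(30): r=rd/(1+ci["k1"]*r*r)
    d=d*(r/rd if rd>0 else 1)
    return T[:3,3],T[:3,:3]@np.array([d[0],d[1],1])
def onz(ci,u,v,z):
    o,d=ray(ci,u,v);return o+d*(z-o[2])/d[2]
def pix(ci,p):
    K=np.array(ci["camera_matrix"]);T=np.array(ci["world_from_camera"])
    c=T[:3,:3].T@(np.array(p)-T[:3,3]);s=c[:2]/c[2];s=s*(1+ci["k1"]*s@s)
    return K[:2,:2]@s+K[:2,2]
def rot(s): q=s["tcp_rot"];return R.from_quat([q[1],q[2],q[3],q[0]])
def tool(p,s=None):
    s=s or sense();return rot(s).inv().apply(np.array(p)-np.array(s["tool_pos"]))
E
python3 - <<'E'
from h import *
a=[]
for n in("scene","side","wrist"):
    ci=camera_info(n);im=read_camera(n);cv2.imwrite(f"pics/{n}0.png",im);a.append(im)
    print(n,np.round(ci["camera_matrix"],1).tolist(),ci["k1"],np.round(ci["world_from_camera"],3).tolist())
cv2.imwrite("pics/a.png",cv2.resize(a[0],(800,600)))
print(sense())
E
```

```text
scene [[480.3, 0.0, 257.9], [0.0, 480.3, 188.1], [0.0, 0.0, 1.0]] -0.06570448723869148 [[-0.859, 0.387, -0.336, 0.993], [0.512, 0.67, -0.538, 0.703], [0.017, -0.634, -0.773, 1.102], [0.0, 0.0, 0.0, 1.0]]
side [[383.7, 0.0, 254.1], [0.0, 383.7, 191.2], [0.0, 0.0, 1.0]] -0.08214235552424502 [[0.906, -0.27, 0.325, 0.202], [-0.423, -0.546, 0.723, -0.857], [-0.018, -0.793, -0.609, 0.854], [0.0, 0.0, 0.0, 1.0]]
wrist [[272.1, 0.0, 256.5], [0.0, 272.1, 190.0], [0.0, 0.0, 1.0]] 0.013587524383606348 [[0.425, 0.864, 0.27, 0.153], [0.905, -0.405, -0.128, 0.507], [-0.001, 0.299, -0.954, 0.374], [0.0, 0.0, 0.0, 1.0]]
{'t': 0.15, 'joints': array([ 9.08589374e-01,  3.13261908e-01,  1.49821533e+00, -6.88209673e-06,
        1.33099309e+00, -2.23393421e-01]), 'qvel': array([ 0.0006921 , -0.00165694, -0.00257757, -0.00188928, -0.0020851 ,
       -0.00097948]), 'effort': array([ 1.89673716e-03, -4.12369537e+01, -2.59797800e+01, -1.77553375e-04,
        3.16579702e-03,  8.46704381e-06]), 'tool_pos': array([0.22304493, 0.47523263, 0.40431474]), 'tcp_rot': array([-1.85009712e-04,  2.17649829e-01,  9.76026823e-01, -3.97946753e-04]), 'ft_force': array([-0.610851  ,  0.33343069, -0.28384348]), 'torque': array([ 0.00163066, -0.03319038, -0.006475  ]), 'opening': 0.08529577857674098}
```

View pics/a.png

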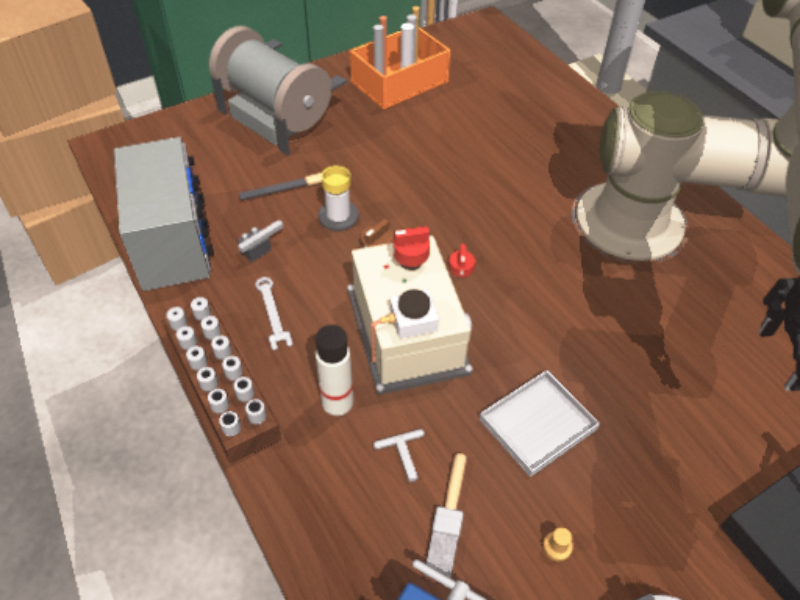

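View pics/side0.png

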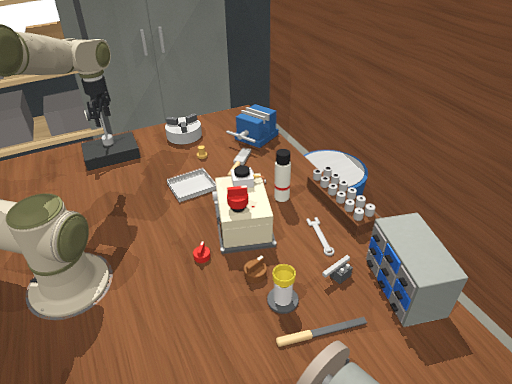

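The scene view (800x600 scale) offers these lookalikes: the large red cap on the neck at (412,245), a small red cap on the bench at (461,262), and a brown cap at (375,232). I choose the one on the neck. The funnel is at (337,180) and the tray at (540,422).

```bash
python3 - <<'E'
from h import *
S=cv2.imread("pics/scene0.png");D=cv2.imread("pics/side0.png")
cs,cd=camera_info("scene"),camera_info("side")
def blobs(im,lo,hi,lo2=None,hi2=None,amin=15):
    h=cv2.cvtColor(im,cv2.COLOR_BGR2HSV);m=cv2.inRange(h,lo,hi)
    if lo2: m|=cv2.inRange(h,lo2,hi2)
    n,l,st,c=cv2.connectedComponentsWithStats(m)
    return [(st[i].tolist(),np.round(c[i],1).tolist()) for i in range(1,n) if st[i][4]>=amin]
for nm,im in(("S",S),("D",D)):
    print(nm,"red",blobs(im,(0,190,90),(6,255,255),(174,190,90),(179,255,255)))
    print(nm,"yel",blobs(im,(22,150,120),(34,255,255)))
# tray rim: bright low-sat near
h=cv2.cvtColor(S,cv2.COLOR_BGR2HSV);m=cv2.inRange(h,(0,0,110),(179,60,255));m[:230]=0;m[310:]=0;m[:,:300]=0;m[:,390:]=0
c=max(cv2.findContours(m,0,2)[0],key=cv2.contourArea);b=cv2.boxPoints(cv2.minAreaRect(c));print("tray",b.tolist())
for p in b: print(np.round(onz(cs,*p,0.02),4))
a=cv2.resize(S[140:250,215:305],None,fx=5,fy=5,interpolation=2)
b=cv2.resize(D[170:260,195:285],None,fx=4,fy=4,interpolation=2)
o=np.zeros((550,800,3),np.uint8);o[:,:450]=a;o[:360,440:800]=b;cv2.imwrite("pics/b.png",o)
E
```

```text
S red []
S yel [([207, 106, 17, 18, 167], [214.6, 114.4])]
D red [([227, 187, 21, 22, 381], [237.1, 197.4]), ([275, 186, 15, 4, 19], [282.0, 188.1]), ([193, 244, 17, 19, 144], [201.5, 255.8])]
D yel [([272, 264, 24, 24, 441], [283.5, 274.8])]
tray [[304.96954345703125, 265.1886291503906], [353.967529296875, 229.8011932373047], [384.6085205078125, 272.2271423339844], [335.61053466796875, 307.61456298828125]]
[0.5496 0.233  0.02  ]
[0.3707 0.2094 0.02  ]
[0.3838 0.3548 0.02  ]
[0.5518 0.3694 0.02  ]
```

View pics/b.png

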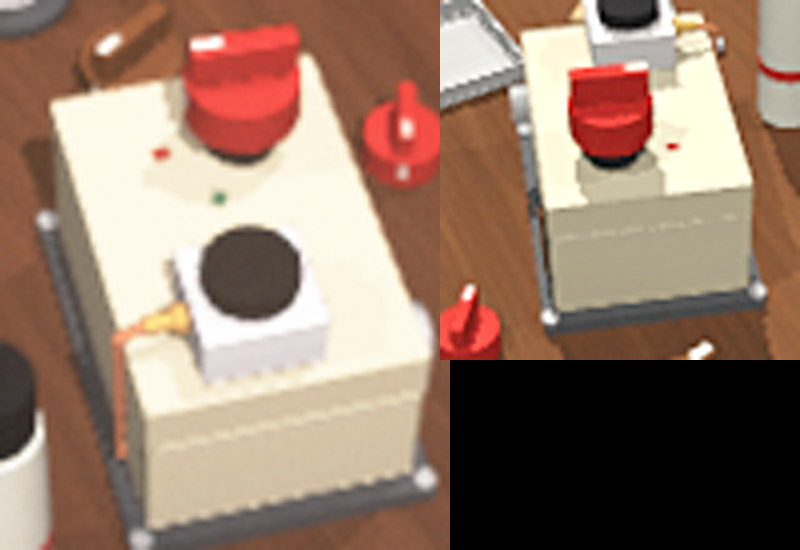

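The crop confirms the choice: the large red cap sits on the black neck with its white pointer above the red deck mark (crop 162,154), and the green mark is at (219,198). The small red cap and the brown cap both lie on the bench.

```bash
python3 - <<'E'
from h import *
cs,cd=camera_info("scene"),camera_info("side")
C=lambda x,y:(215+x/5-.4,140+y/5-.4); Dp=lambda x,y:(195+(x-440)/4-.4,170+y/4-.4)
for n,p in dict(c1=(52,103),c3=(428,357),c4=(143,412),red=(162,154),green=(219,198)).items(): print(n,np.round(onz(cs,*C(*p),.12),4))
for n,p in dict(c1=(750,183),c2=(553,214),red=(672,147),c3=(522,32)).items(): print("side",n,np.round(onz(cd,*Dp(*p),.12),4))
# wing top ends z=.154+.0115+.033=.1985
for p in((192,36),(298,27)): print("wing top",np.round(onz(cs,*C(*p),.1985),4))
for p in((570,70),(650,68)): print("wing top side",np.round(onz(cd,*Dp(*p),.1985),4))
for p in((547,373),(599,424),(531,472),(481,418)): print("tray",np.round(onz(cs,p[0]*.64-.2,p[1]*.64-.2,.02),4))
print("funnel rim S",onz(cs,215.6,110.5,.1146), "D",onz(cd,283.5,270,.1146))
E
```

```text
c1 [ 0.5942 -0.1113  0.12  ]
c3 [0.5116 0.1392 0.12  ]
c4 [0.6543 0.096  0.12  ]
red [ 0.5602 -0.0481  0.12  ]
green [ 0.5494 -0.0055  0.12  ]
side c1 [ 0.5918 -0.113   0.12  ]
side c2 [ 0.4511 -0.0811  0.12  ]
side red [ 0.5582 -0.051   0.12  ]
side c3 [0.5093 0.1385 0.12  ]
wing top [ 0.5399 -0.0516  0.1985]
wing top [ 0.4883 -0.0295  0.1985]
wing top side [ 0.4908 -0.0273  0.1985]
wing top side [ 0.5429 -0.0505  0.1985]
tray [0.398  0.2264 0.02  ]
tray [0.385  0.3505 0.02  ]
tray [0.5342 0.3621 0.02  ]
tray [0.5471 0.2417 0.02  ]
funnel rim S [ 0.51881448 -0.31245441  0.1146    ] D [ 0.52567866 -0.30483023  0.1146    ]
```

Estimates: neck at about (0.516, -0.040) with its x axis near -15°, tray centre near (0.466, 0.295), funnel near (0.522, -0.308). I'll move above the neck and look from close by.

Call:
apply_moves([
  [-0.968,-0.683,0,0,0,-0.056],
  [-0.968,-0.683,0,0,0,-0.056],
  [-0.968,-0.683,0,0,0,-0.056],
  [-0.968,-0.683,0,0,0,-0.056],
  [-0.968,-0.683,0,0,0,-0.056],
  [-0.968,-0.683,0,0,0,-0.056],
  [-0.968,-0.683,0,0,0,-0.056],
  [-0.968,-0.683,0,0,0,-0.056],
  [-0.968,-0.683,0,0,0,-0.056],
  [-0.968,-0.683,0,0,0,-0.056],
  [-0.968,-0.683,0,0,0,-0.056],
  [-0.968,-0.683,0,0,0,-0.056],
  [-0.968,-0.683,0,0,0,-0.056],
  [-0.968,-0.683,0,0,0,-0.056],
], hand=-1)

```text
t: 1.9
tool_pos: [0.5159, -0.0388, 0.4049]
tcp_rot: [0.0, 0.131, 0.991, -0.0]
ft_force: [-0.5, 0.2, 0.7]
opening: 0.0851
```

```bash
python3 - <<'E'
from h import *
s=sense();print({k:np.round(s[k],4) for k in("t","joints","tool_pos","tcp_rot","ft_force")})
ci=camera_info("wrist");im=read_camera("wrist");cv2.imwrite("pics/w1.png",im)
import pickle;pickle.dump(ci,open("w1.pkl","wb"))
for p in((.516,-.04,.1985),(.516,-.04,.12),(.559,-.0495,.12)):print(np.round(pix(ci,p),1))
E
```

```text
{'t': np.float64(1.9), 'joints': array([-0.3018,  0.2958,  1.5203,  0.    ,  1.3253, -1.6108]), 'tool_pos': array([ 0.5159, -0.0388,  0.4049]), 'tcp_rot': array([ 1.000e-04,  1.305e-01,  9.914e-01, -0.000e+00]), 'ft_force': array([-0.4908,  0.1613,  0.6752])}
[255.5 219.8]
[255.8 187.3]
[257.7 228.4]
```

View pics/w1.png

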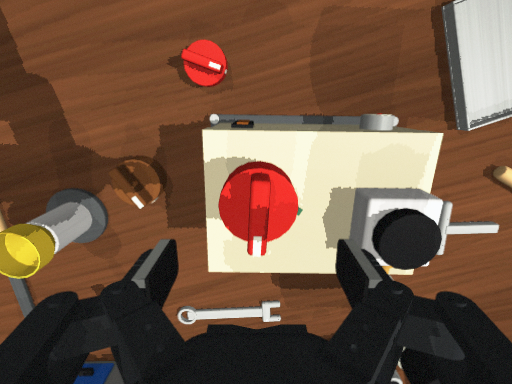

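The wrist view shows the cap at (258,203) with its pointer at (257,245), the green mark at (299,211), the funnel at (25,250), the stand foot at (77,215) and a tray edge at the top right.

```bash
python3 - <<'E'
from h import *
import pickle;ci=pickle.load(open("w1.pkl","rb"));im=cv2.imread("pics/w1.png");h=cv2.cvtColor(im,cv2.COLOR_BGR2HSV)
def big(m):
    return max(cv2.findContours(m,0,2)[0],key=cv2.contourArea)
m=cv2.inRange(h,(0,150,80),(8,255,255))|cv2.inRange(h,(172,150,80),(179,255,255));m[:140]=0;m[270:]=0;m[:,:200]=0;m[:,330:]=0
e=cv2.fitEllipse(cv2.convexHull(big(m)));print("red",e)
print("disc",np.round(onz(ci,*e[0],.172),4))
# deck polygon
d=cv2.inRange(h,(15,10,150),(40,110,255));d[:120]=0;d[280:]=0
q=cv2.approxPolyDP(cv2.convexHull(big(d)),4,True)[:,0];
for p in q: print("deck",p,np.round(onz(ci,*p,.12),4))
# white pointer
w=cv2.inRange(h,(0,0,170),(179,60,255));w[:225]=0;w[262:]=0;w[:,:240]=0;w[:,:]=w;w[:,275:]=0
M=cv2.moments(big(w));pt=(M["m10"]/M["m00"],M["m01"]/M["m00"]);P=onz(ci,*pt,.1985);print("ptr",pt,np.round(P,4))
g=cv2.inRange(h,(45,60,30),(90,255,200));g[:200]=0;g[222:]=0;g[:,:292]=0;g[:,305:]=0
M=cv2.moments(g);print("green",np.round(onz(ci,M["m10"]/M["m00"],M["m01"]/M["m00"],.12),4) if M["m00"] else None)
y=cv2.inRange(h,(22,120,90),(34,255,255));e=cv2.fitEllipse(cv2.convexHull(big(y)));print("fun",e,np.round(onz(ci,*e[0],.1146),4))
# tray edges
t=cv2.inRange(h,(0,0,90),(179,60,255));t[140:]=0;t[:,:430]=0
q=cv2.approxPolyDP(cv2.convexHull(big(t)),3,True)[:,0];
for p in q: print("tray",p,np.round(onz(ci,*p,.02),4))
c=cv2.resize(im[150:270,200:320],None,fx=5,fy=5,interpolation=2);cv2.imwrite("pics/c.png",c)
E
```

```text
red ((257.7368469238281, 206.89097595214844), (77.32658386230469, 92.7222671508789), 0.4266332983970642)
disc [ 0.5169 -0.0385  0.172 ]
deck [208 271] [ 0.5938 -0.1143  0.12  ]
deck [202 129] [ 0.4494 -0.073   0.12  ]
deck [443 133] [0.5102 0.1388 0.12  ]
deck [430 192] [0.5647 0.1233 0.12  ]
deck [335 273] [0.6317 0.0176 0.12  ]
ptr (257.07216153591526, 251.58490566037736) [ 0.5406 -0.0454  0.1985]
green [ 0.5512 -0.0043  0.12  ]
fun ((21.938968658447266, 250.27728271484375), (53.12254333496094, 65.97493743896484), 70.58808135986328) [ 0.5208 -0.299   0.1146]
tray [511   0] [0.4095 0.2802 0.02  ]
tray [511 116] [0.5379 0.2827 0.02  ]
tray [467 130] [0.5413 0.2302 0.02  ]
tray [453   1] [0.3934 0.2193 0.02  ]
```

View pics/c.png

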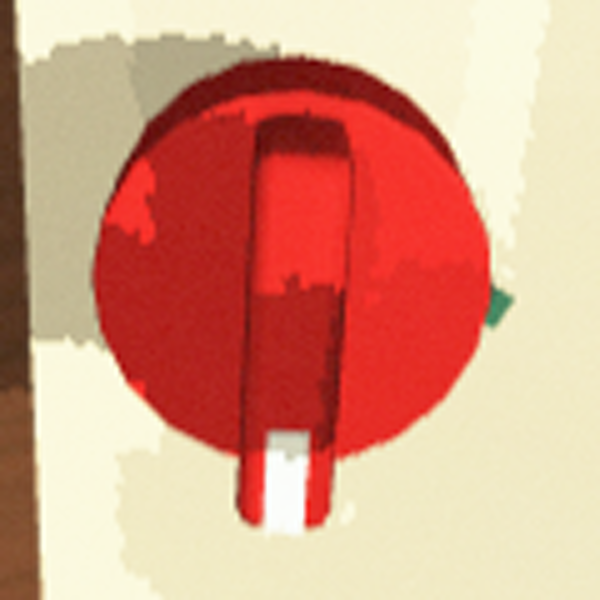

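```bash
python3 - <<'E'
from h import *
import pickle;ci=pickle.load(open("w1.pkl","rb"))
C=lambda x,y:(200+x/5-.4,150+y/5-.4)
a=onz(ci,*C(305,153),.1985);b=onz(ci,*C(285,526),.1985);print(a,b,(a+b)/2,np.degrees(np.arctan2(*(b-a)[1::-1])),np.linalg.norm(b-a))
# disc top rim extremes left/right at z=.1725
l=onz(ci,*C(94,275),.1725);r=onz(ci,*C(490,275),.1725);print(l,r,(l+r)/2,np.linalg.norm(r-l))
for y in((94,275),(490,275),(300,90)):print(onz(ci,*C(*y),.1725))
s=sense();print(rot(s).as_matrix().round(4).tolist())
E
```

```text
[ 0.48908156 -0.0292039   0.1985    ] [ 0.54309483 -0.04645326  0.1985    ] [ 0.51608819 -0.03782858  0.1985    ] -17.71109752466723 0.05670073786313902
[ 0.50679855 -0.0680166   0.1725    ] [ 0.52303133 -0.00746856  0.1725    ] [ 0.51491494 -0.03774258  0.1725    ] 0.06268627218581006
[ 0.50679855 -0.0680166   0.1725    ]
[ 0.52303133 -0.00746856  0.1725    ]
[ 0.48631166 -0.02886908  0.1725    ]
[[-0.9659, 0.2589, 0.0002], [0.2589, 0.9659, -0.0001], [-0.0002, 0.0, -1.0]]
```

Call:
apply_moves([
  [0,0.0016,0.04,0,0,0.008],
  [0,0.0016,0.08,0,0,0.008],
  [0,0.0016,0.105,0,0,0.008],
  [0,0.0016,0.113,0,0,0.008],
  [0,0.0016,0.113,0,0,0.008],
])

```text
t: 2.58
tool_pos: [0.5164, -0.0387, 0.3485]
tcp_rot: [0.0, 0.143, 0.99, -0.0]
ft_force: [-0.2, -0.6, 0.7]
opening: 0.0857
```

Call:
apply_moves([
  [0,0,0,0,0,0],
  [0,0,0,0,0,0],
  [0,0,0,0,0,0],
  [0,0,0,0,0,0],
  [0,0,0,0,0,0],
  [0,0,0,0,0,0],
], hand=1, newtons=20)

```text
t: 3.32
tool_pos: [0.5163, -0.0387, 0.3484]
tcp_rot: [0.0, 0.143, 0.99, 0.0]
ft_force: [-0.8, 0.5, 3.7]
opening: 0.0136
```

```bash
python3 - <<'E'
from h import *
s=sense();print({k:np.round(s[k],4) for k in("t","tool_pos","ft_force","torque","opening")}, rot(s).inv().apply(s["ft_force"]).round(2))
E
```

```text
{'t': np.float64(3.325), 'tool_pos': array([ 0.5163, -0.0387,  0.3484]), 'ft_force': array([-0.778 ,  0.4722,  3.7215]), 'torque': array([0.2137, 0.1815, 0.0565]), 'opening': np.float64(0.0136)} [ 0.88  0.23 -3.72]
```

Call:
apply_moves([
  [0,0,0,0,0,0],
  [0,0,0.0015,0,0,0],
  [0,0,0.003,0,0,0],
  [0,0,0.0045,0,0,0],
  [0,0,0.006,0,0,0],
  [0,0,0.0075,0,0,0],
  [0,0,0.009,0,0,0],
  [0,0,0.009,0,0,0],
], newtons=50)

```text
t: 4.32
tool_pos: [0.5163, -0.0387, 0.3441]
tcp_rot: [0.0, 0.143, 0.99, 0.0]
ft_force: [-3.4, 2.4, 7.8]
opening: 0.0131
```

Call:
apply_moves([
  [0,0,0.001,0,0,0],
  [0,0,0.002,0,0,0],
  [0,0,0.002,0,0,0],
])

```text
t: 4.7
tool_pos: [0.5163, -0.0387, 0.3432]
tcp_rot: [0.0, 0.143, 0.99, 0.0]
ft_force: [-1.7, 2.3, 8.7]
opening: 0.0127
```

Call:
apply_moves([
  [0,0,0.001,0,0,0],
  [0,0,0.002,0,0,0],
  [0,0,0.003,0,0,0],
  [0,0,0.003,0,0,0],
])

```text
t: 5.2
tool_pos: [0.5163, -0.0386, 0.3418]
tcp_rot: [0.0, 0.143, 0.99, -0.0]
ft_force: [-2.9, 2.5, 9.6]
opening: 0.0127
```

Call:
apply_moves([
  [0,0,0.001,0,0,0],
  [0,0,0.002,0,0,0],
  [0,0,0.002,0,0,0],
])

```text
t: 5.58
tool_pos: [0.5163, -0.0386, 0.3414]
tcp_rot: [0.0, 0.143, 0.99, -0.0]
ft_force: [-4.9, 2.4, 15.5]
opening: 0.0131
```

The cap went solid at about 7 mm, so the catch cleared at about 5.5 mm. I ease off slightly and start the turn.

Call:
apply_moves([
  [0,0,-0.0006,0,0,0],
  [0,0,-0.0006,0,0,-0.02],
  [0,0,-0.0006,0,0,-0.04],
  [0,0,-0.0006,0,0,-0.06],
  [0,0,-0.0006,0,0,-0.06],
])

```text
t: 6.2
tool_pos: [0.5166, -0.0389, 0.3415]
tcp_rot: [0.001, 0.049, 0.999, -0.0]
ft_force: [-0.0, 0.4, 9.8]
opening: 0.013
```

```bash
python3 - <<'E'
from h import *
s=sense();print({k:np.round(s[k],4) for k in("t","joints","tool_pos","ft_force","torque","opening")})
E
```

```text
{'t': np.float64(6.2), 'joints': array([-3.0160e-01,  3.5590e-01,  1.6108e+00, -2.0000e-04,  1.1720e+00,
       -1.7734e+00]), 'tool_pos': array([ 0.5166, -0.0389,  0.3415]), 'ft_force': array([-0.049 ,  0.4321,  9.8074]), 'torque': array([ 0.0908,  0.156 , -0.0053]), 'opening': np.float64(0.013)}
```

Call:
apply_moves([
  [0,0,0.0002,0,0,-0.025],
  [0,0,0.0002,0,0,-0.05],
  [0,0,0.0002,0,0,-0.075],
  [0,0,0.0002,0,0,-0.1],
  [0,0,0.0002,0,0,-0.125],
  [0,0,0.0002,0,0,-0.15],
  [0,0,0.0002,0,0,-0.175],
  [0,0,0.0002,0,0,-0.195],
  [0,0,0.0002,0,0,-0.195],
])

```text
t: 7.32
tool_pos: [0.5167, -0.039, 0.3415]
tcp_rot: [0.001, -0.254, 0.967, -0.001]
ft_force: [0.4, 0.3, 10.4]
opening: 0.0126
```

Call:
apply_moves([
  [0,0,0,0,0,-0.02],
  [0,0,0,0,0,-0.04],
  [0,0,0,0,0,-0.06],
  [0,0,0,0,0,-0.075],
  [0,0,0,0,0,-0.08],
  [0,0,0,0,0,-0.08],
])

```text
t: 8.07
tool_pos: [0.5167, -0.039, 0.3415]
tcp_rot: [0.001, -0.373, 0.928, -0.001]
ft_force: [-0.6, -0.1, 10.3]
opening: 0.0128
```

```bash
python3 - <<'E'
from h import *
s=sense();print({k:np.round(s[k],4) for k in("t","joints","tool_pos","ft_force","torque","opening")});print(rot(s).as_matrix().round(3).tolist())
E
```

```text
{'t': np.float64(8.075), 'joints': array([-3.0170e-01,  3.5600e-01,  1.6107e+00, -3.0000e-04,  1.1715e+00,
       -2.6367e+00]), 'tool_pos': array([ 0.5167, -0.039 ,  0.3415]), 'ft_force': array([-0.563 , -0.1134, 10.3393]), 'torque': array([-0.0018,  0.0543, -0.126 ]), 'opening': np.float64(0.0128)}
[[-0.722, -0.692, 0.003], [-0.692, 0.722, -0.001], [-0.001, -0.003, -1.0]]
```

Turned to 60° with little torque. Let up slowly, then lift.

Call:
apply_moves([
  [0,0,-0.0025,0,0,0],
  [0,0,-0.005,0,0,0],
  [0,0,-0.0075,0,0,0],
  [0,0,-0.01,0,0,0],
  [0,0,-0.0125,0,0,0],
  [0,0,-0.015,0,0,0],
  [0,0,-0.018,0,0,0],
  [0,0,-0.021,0,0,0],
])

```text
t: 9.07
tool_pos: [0.5163, -0.0389, 0.3509]
tcp_rot: [-0.0, -0.373, 0.928, -0.0]
ft_force: [2.2, -0.3, 1.6]
opening: 0.0131
```

Call:
apply_moves([
  [0,0,-0.005,0,0,0],
  [0,0,-0.01,0,0,0],
  [0,0,-0.02,0,0,0],
])

```text
t: 9.45
tool_pos: [0.5162, -0.0387, 0.3606]
tcp_rot: [-0.001, -0.373, 0.928, 0.001]
ft_force: [-0.4, -0.1, -0.7]
opening: 0.0128
```

Call:
apply_moves([
  [0,0,-0.08,0,0,0],
  [0,0,-0.16,0,0,0],
  [-0.03,0.05,-0.179,0,0,0],
  [-0.08,0.12,-0.179,0,0,0.03],
  [-0.14,0.2,-0.179,0,0,0.07],
  [-0.2,0.29,-0.179,0,0,0.11],
  [-0.26,0.37,-0.179,0,0,0.15],
  [-0.32,0.46,-0.179,0,0,0.19],
  [-0.36,0.52,-0.179,0,0,0.22],
  [-0.383,0.55,-0.179,0,0,0.25],
  [-0.383,0.55,-0.179,0,0,0.25],
  [-0.383,0.55,-0.179,0,0,0.25],
])

```text
t: 10.95
tool_pos: [0.4644, 0.2917, 0.4504]
tcp_rot: [-0.0, 0.01, 1.0, -0.0]
ft_force: [-0.8, -0.5, -1.5]
opening: 0.0128
```

```bash
python3 - <<'E'
from h import *
s=sense();print({k:np.round(s[k],4) for k in("t","joints","tool_pos","ft_force","opening")});print(rot(s).as_matrix().round(3).tolist())
ci=camera_info("wrist");w=read_camera("wrist");b=read_camera("scene");cv2.imwrite("pics/w2.png",w)
a=cv2.resize(b[150:330,200:440],(512,384))
cv2.imwrite("pics/d.png",cv2.resize(np.hstack([w,a]),(800,300)))
import pickle;pickle.dump(ci,open("w2.pkl","wb"))
E
```

```text
{'t': np.float64(10.95), 'joints': array([ 3.4720e-01,  3.3740e-01,  1.3454e+00, -3.0000e-04,  1.4592e+00,
       -1.2037e+00]), 'tool_pos': array([0.4644, 0.2917, 0.4504]), 'ft_force': array([-0.7732, -0.4706, -1.5004]), 'opening': np.float64(0.0128)}
[[-1.0, 0.02, -0.0], [0.02, 1.0, -0.0], [0.0, -0.0, -1.0]]
```

View pics/d.png

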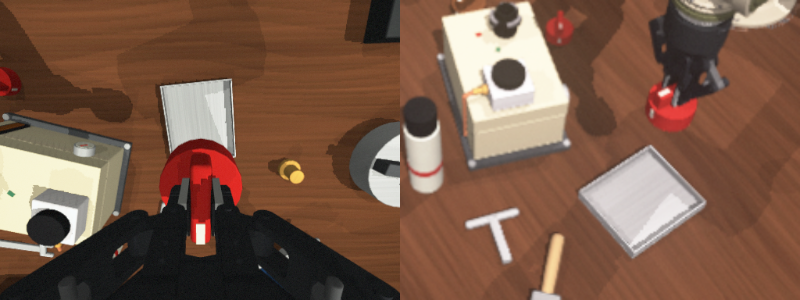

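The cap hangs upright in the fingers (wrist pixel 202,185), centred over the tray, and the neck now stands open. Lowering.

Call:
apply_moves([
  [0,0,0.08,0,0,0],
  [0,0,0.17,0,0,0],
  [0,0,0.26,0,0,0],
  [0,0,0.34,0,0,0],
  [0,0,0.4,0,0,0],
  [0,0,0.43,0,0,0],
  [0,0,0.445,0,0,0],
  [0,0,0.455,0,0,0],
  [0,0,0.46,0,0,0],
  [0,0,0.465,0,0,0],
  [0,0,0.47,0,0,0],
  [0,0,0.47,0,0,0],
])

```text
t: 12.55
tool_pos: [0.4642, 0.2923, 0.2153]
tcp_rot: [-0.0, 0.01, 1.0, -0.0]
ft_force: [0.4, 0.2, -0.4]
opening: 0.0129
```

Call:
apply_moves([
  [0,0,0.003,0,0,0],
  [0,0,0.006,0,0,0],
  [0,0,0.009,0,0,0],
  [0,0,0.009,0,0,0],
])

```text
t: 13.05
tool_pos: [0.4642, 0.2923, 0.2108]
tcp_rot: [-0.0, 0.01, 1.0, -0.0]
ft_force: [-0.4, 1.5, -1.6]
opening: 0.0127
```

Call:
apply_moves([
  [0,0,0.002,0,0,0],
  [0,0,0.004,0,0,0],
  [0,0,0.005,0,0,0],
  [0,0,0.005,0,0,0],
])

```text
t: 13.55
tool_pos: [0.4642, 0.2923, 0.2085]
tcp_rot: [0.0, 0.01, 1.0, 0.0]
ft_force: [-0.3, -0.4, -0.2]
opening: 0.0128
```

Call:
apply_moves([
  [0,0,0.001,0,0,0],
  [0,0,0.002,0,0,0],
  [0,0,0.002,0,0,0],
])

```text
t: 13.92
tool_pos: [0.4642, 0.2923, 0.2085]
tcp_rot: [0.0, 0.01, 1.0, 0.0]
ft_force: [-4.2, -2.8, 12.0]
opening: 0.0131
```

Call:
apply_moves([
  [0,0,-0.002,0,0,0],
  [0,0,-0.002,0,0,0],
])

```text
t: 14.18
tool_pos: [0.4643, 0.2923, 0.2085]
tcp_rot: [0.0, 0.01, 1.0, 0.0]
ft_force: [-0.1, 0.0, 2.6]
opening: 0.0133
```

Call:
apply_moves([
  [0,0,0,0,0,0],
  [0,0,0,0,0,0],
  [0,0,0,0,0,0],
  [0,0,0,0,0,0],
  [0,0,0,0,0,0],
  [0,0,0,0,0,0],
], hand=-1)

```text
t: 14.92
tool_pos: [0.4642, 0.2923, 0.2084]
tcp_rot: [-0.0, 0.01, 1.0, 0.0]
ft_force: [0.0, 0.0, -1.0]
opening: 0.0853
```

Call:
apply_moves([
  [0,0,-0.05,0,0,0],
  [0,0,-0.13,0,0,0],
  [0,0,-0.23,0,0,0],
  [0,0,-0.34,0,0,0],
  [0,0,-0.43,0,0,0],
  [0,-0.03,-0.47,0,0,0],
  [-0.02,-0.11,-0.47,0,0,0.02],
  [-0.04,-0.2,-0.47,0,0,0.04],
  [-0.06,-0.3,-0.47,0,0,0.07],
  [-0.08,-0.4,-0.47,0,0,0.1],
  [-0.1,-0.5,-0.47,0,0,0.13],
  [-0.12,-0.6,-0.47,0,0,0.17],
  [-0.13,-0.7,-0.47,0,0,0.2],
  [-0.14,-0.8,-0.47,0,0,0.23],
  [-0.14,-0.88,-0.47,0,0,0.25],
  [-0.14,-0.94,-0.47,0,0,0.25],
  [-0.14,-0.97,-0.47,0,0,0.25],
  [-0.14,-0.97,-0.47,0,0,0.25],
])

```text
t: 17.18
tool_pos: [0.524, -0.1943, 0.4432]
tcp_rot: [-0.0, 0.393, 0.92, 0.0]
ft_force: [-0.0, 1.1, 0.5]
opening: 0.0855
```

```bash
python3 - <<'E'
from h import *
s=sense();print({k:np.round(s[k],4) for k in("t","joints","tool_pos","ft_force","opening")});print(rot(s).as_matrix().round(3).tolist())
ci=camera_info("wrist");w=read_camera("wrist");b=read_camera("scene");cv2.imwrite("pics/w3.png",w);cv2.imwrite("pics/s3.png",b)
h=cv2.cvtColor(w,cv2.COLOR_BGR2HSV);y=cv2.inRange(h,(22,120,90),(34,255,255))
e=cv2.fitEllipse(cv2.convexHull(max(cv2.findContours(y,0,2)[0],key=cv2.contourArea)));print("fun",e,np.round(onz(ci,*e[0],.1146),4))
a=cv2.resize(b[120:312,140:396],(512,384))
cv2.imwrite("pics/e.png",cv2.resize(np.hstack([w,a]),(800,300)))
import pickle;pickle.dump(ci,open("w3.pkl","wb"))
E
```

```text
{'t': np.float64(17.175), 'joints': array([-5.6460e-01,  3.6500e-01,  1.3254e+00,  1.0000e-04,  1.4515e+00,
       -1.3284e+00]), 'tool_pos': array([ 0.524 , -0.1943,  0.4432]), 'ft_force': array([-0.0084,  1.0589,  0.4973]), 'opening': np.float64(0.0855)}
[[-0.692, 0.722, -0.0], [0.722, 0.692, 0.0], [0.0, 0.0, -1.0]]
fun ((192.1356964111328, 238.9343719482422), (46.412837982177734, 48.43165588378906), 38.948333740234375) [ 0.522  -0.306   0.1146]
```

View pics/e.png

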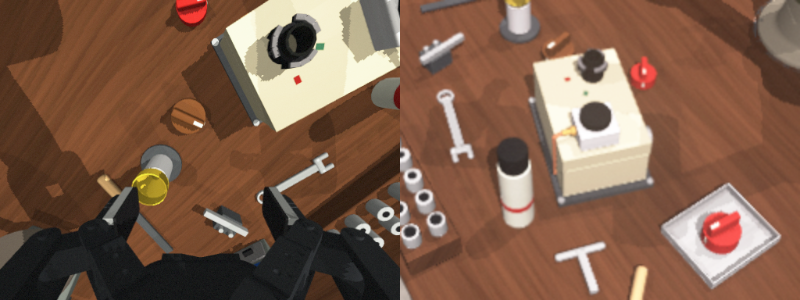

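The cap stands upright in the tray (right panel 722,232), the neck is open with its seal ring (left panel 293,42), and the funnel is in its stand at (152,187). I'll move over the funnel and re-measure.

Call:
apply_moves([
  [-0.05,-0.05,0,0,0,0],
  [-0.11,-0.11,0.05,0,0,0],
  [-0.15,-0.15,0.1,0,0,0],
  [-0.158,-0.157,0.14,0,0,0],
  [-0.158,-0.157,0.15,0,0,0],
  [-0.158,-0.157,0.15,0,0,0],
])

```text
t: 18.02
tool_pos: [0.5224, -0.3045, 0.369]
tcp_rot: [0.0, 0.392, 0.92, -0.0]
ft_force: [-0.2, 0.4, 0.4]
opening: 0.0856
```

```bash
python3 - <<'E'
from h import *
s=sense()
ci=camera_info("wrist");w=read_camera("wrist");cv2.imwrite("pics/w4.png",w)
h=cv2.cvtColor(w,cv2.COLOR_BGR2HSV);y=cv2.inRange(h,(22,120,90),(34,255,255))
c=cv2.convexHull(max(cv2.findContours(y,0,2)[0],key=cv2.contourArea))
print(c[:,0].max(0),c[:,0].min(0));e=cv2.fitEllipse(c);p=onz(ci,*e[0],.1146)
print("fun",e,np.round(p,4),tool([p[0],p[1],.266])/.5)
u0,u1=c[:,0,0].min(),c[:,0,0].max();l=onz(ci,u0,e[0][1],.1146);r=onz(ci,u1,e[0][1],.1146);print(np.linalg.norm(l-r),(l+r)/2)
E
```

```text
[284 232] [221 168]
fun ((252.73487854003906, 200.24488830566406), (63.56580352783203, 65.10816192626953), 173.78024291992188) [ 0.522  -0.3094  0.1146] [-0.00618747 -0.00744038  0.20692154]
0.05502223959001274 [ 0.52183765 -0.30957216  0.1146    ]
```

Call:
apply_moves([
  [-0.008,-0.0074,0.06,0,0,0],
  [-0.008,-0.0074,0.12,0,0,0],
  [-0.008,-0.0074,0.17,0,0,0],
  [-0.008,-0.0074,0.195,0,0,0],
  [-0.008,-0.0074,0.206,0,0,0],
  [-0.008,-0.0074,0.206,0,0,0],
])

```text
t: 18.82
tool_pos: [0.5223, -0.3109, 0.2661]
tcp_rot: [0.001, 0.392, 0.92, -0.0]
ft_force: [-0.1, -0.2, -0.2]
opening: 0.0853
```

Call:
apply_moves([
  [0,0,0,0,0,0],
  [0,0,0,0,0,0],
  [0,0,0,0,0,0],
  [0,0,0,0,0,0],
  [0,0,0,0,0,0],
], hand=1, newtons=25)

```text
t: 19.45
tool_pos: [0.5227, -0.3104, 0.2665]
tcp_rot: [0.001, 0.392, 0.92, 0.0]
ft_force: [3.6, 3.6, 5.4]
opening: 0.0551
```

Call:
apply_moves([
  [0,0,-0.01,0,0,0],
  [0,0,-0.03,0,0,0],
  [0,0,-0.08,0,0,0],
  [0,0,-0.15,0,0,0],
  [0,0,-0.23,0,0,0],
  [0,0,-0.31,0,0,0],
  [0,0,-0.35,0,0,0],
  [0,0,-0.36,0,0,0],
])

```text
t: 20.45
tool_pos: [0.5219, -0.3108, 0.447]
tcp_rot: [0.001, 0.392, 0.92, -0.0]
ft_force: [0.2, -0.0, -0.9]
opening: 0.0544
```

```bash
python3 - <<'E'
from h import *
s=sense();print({k:np.round(s[k],4) for k in("t","joints","tool_pos","ft_force","opening")});print(rot(s).as_matrix().round(3).tolist())
im={}
for n in("scene","side","wrist"): im[n]=read_camera(n);cv2.imwrite(f"pics/{n}5.png",im[n])
gp=np.array(s["tool_pos"])-[0,0,.19]
o=[]
for n in("scene","side"):
    u,v=pix(camera_info(n),gp).astype(int);print(n,u,v);o.append(cv2.resize(im[n][max(v-50,0):v+50,max(u-50,0):u+50],(400,400)))
cv2.imwrite("pics/f.png",np.hstack(o))
E
```

```text
{'t': np.float64(20.45), 'joints': array([-7.2980e-01,  4.7700e-01,  1.1526e+00, -2.0000e-04,  1.5095e+00,
       -1.4940e+00]), 'tool_pos': array([ 0.5219, -0.3108,  0.447 ]), 'ft_force': array([ 0.2333, -0.0394, -0.8731]), 'opening': np.float64(0.0544)}
[[-0.692, 0.722, 0.002], [0.722, 0.692, -0.002], [-0.003, -0.0, -1.0]]
scene 212 73
side 285 230
```

View pics/f.png

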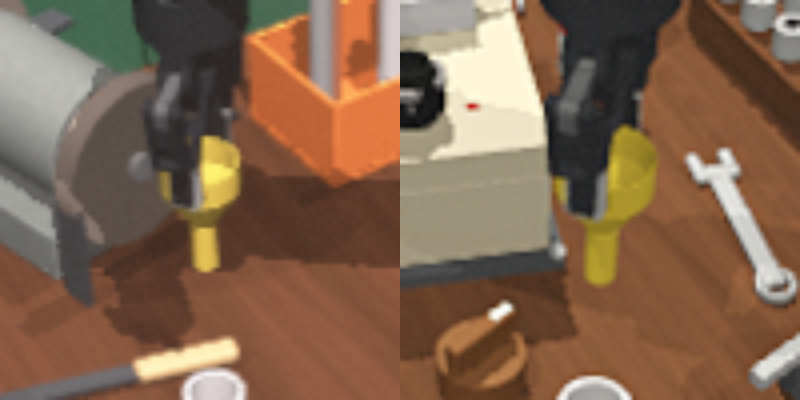

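The funnel is held upright, with its spout end at crop (206,268) and (600,280). I'll triangulate the spout tip and the neck.

```bash
python3 - <<'E'
from h import *
import pickle
s=sense();cs,cd=camera_info("scene"),camera_info("side")
def tri(a,b):
    (o1,d1),(o2,d2)=a,b
    A=np.stack([d1,-d2],1);t=np.linalg.lstsq(A,o2-o1,rcond=None)[0];p,q=o1+t[0]*d1,o2+t[1]*d2
    return (p+q)/2,np.linalg.norm(p-q)
p,g=tri(ray(cs,162+206/4-.4,23+267/4-.4),ray(cd,235+200/4-.4,180+281/4-.4));print("tip",p.round(4),g, "in tool",tool(p,s).round(4))
# neck from w3: red & green marks
ci=pickle.load(open("w3.pkl","rb"));w=cv2.imread("pics/w3.png");h=cv2.cvtColor(w,cv2.COLOR_BGR2HSV)
g=cv2.inRange(h,(45,60,30),(90,255,200));g[:45]=0;g[75:]=0;g[:,:395]=0;g[:,425:]=0
r=cv2.inRange(h,(0,150,80),(8,255,255))|cv2.inRange(h,(172,150,80),(179,255,255));r[:90]=0;r[115:]=0;r[:,:365]=0;r[:,395:]=0
q=[]
for m in(r,g):
    M=cv2.moments(m,True);x=onz(ci,M["m10"]/M["m00"],M["m01"]/M["m00"],.12);q.append(x);print(x.round(4))
# neck centre: marks at 45 mm radius, neck lies to the left of green->red... apex of 60deg triangle
a,b=q[0][:2],q[1][:2];m=(a+b)/2;n=np.array([-(b-a)[1],(b-a)[0]]);print("neck",(m+n*np.sqrt(3)/2).round(4),np.linalg.norm(b-a))
E
```

```text
tip [ 0.5214 -0.3136  0.197 ] 0.0007185440725265572 in tool [-0.0018 -0.0022  0.2476]
[ 0.5606 -0.05    0.12  ]
[ 0.5494 -0.0062  0.12  ]
neck [ 0.517  -0.0378] 0.04523125229450434
```

Call:
apply_moves([
  [0.03,0.03,0,0,0,0],
  [0.09,0.08,0,0,0,0],
  [0.16,0.15,0,0,0,0],
  [0.24,0.22,0,0,0,0],
  [0.32,0.29,0,0,0,0],
  [0.37,0.34,0,0,0,0],
  [0.395,0.362,0,0,0,0],
  [0.403,0.37,0.01,0,0,0],
  [0.403,0.37,0.03,0,0,0],
  [0.403,0.37,0.036,0,0,0],
  [0.403,0.37,0.036,0,0,0],
])

```text
t: 21.98
tool_pos: [0.5163, -0.0381, 0.427]
tcp_rot: [-0.0, 0.393, 0.92, -0.0]
ft_force: [0.6, 0.4, -0.2]
opening: 0.0551
```

```bash
python3 - <<'E'
from h import *
s=sense();print({k:np.round(s[k],4) for k in("t","tool_pos","ft_force","opening")})
o=[]
gp=np.array([.5165,-.0385,.17])
for n in("scene","side"):
    im=read_camera(n);cv2.imwrite(f"pics/{n}6.png",im)
    u,v=pix(camera_info(n),gp).astype(int);print(n,u,v);o.append(cv2.resize(im[v-30:v+30,u-30:u+30],(400,400),interpolation=2))
cv2.imwrite("pics/g.png",np.hstack(o))
E
```

```text
{'t': np.float64(21.975), 'tool_pos': array([ 0.5163, -0.0381,  0.427 ]), 'ft_force': array([ 0.5592,  0.4361, -0.2455]), 'opening': np.float64(0.0551)}
scene 262 154
side 237 194
```

View pics/g.png

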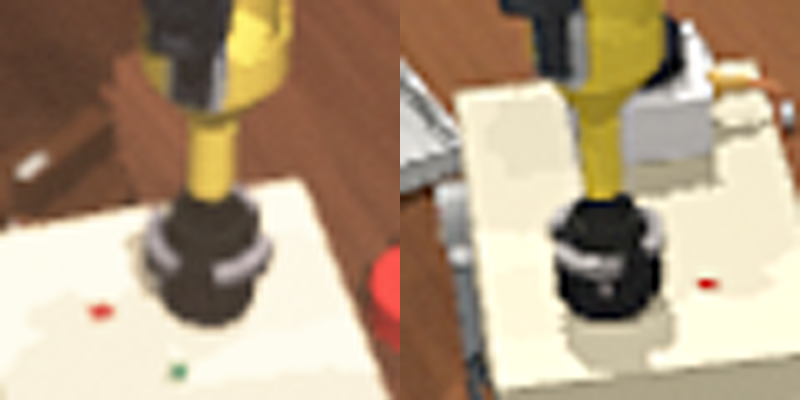

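The spout (crop 211,195 and 602,195) sits over the neck opening, about 1.5 mm to the left in the side view. I correct that and lower slowly.

Call:
apply_moves([
  [-0.0028,0.0012,0.01,0,0,0],
  [-0.0028,0.0012,0.018,0,0,0],
  [-0.0028,0.0012,0.024,0,0,0],
  [-0.0028,0.0012,0.03,0,0,0],
  [-0.0028,0.0012,0.036,0,0,0],
  [-0.0028,0.0012,0.042,0,0,0],
  [-0.0028,0.0012,0.042,0,0,0],
])

```text
t: 22.95
tool_pos: [0.5176, -0.038, 0.4062]
tcp_rot: [-0.0, 0.392, 0.92, -0.0]
ft_force: [0.3, -0.1, -1.0]
opening: 0.0551
```

Call:
apply_moves([
  [0,0,0.006,0,0,0],
  [0,0,0.012,0,0,0],
  [0,0,0.018,0,0,0],
  [0,0,0.024,0,0,0],
  [0,0,0.03,0,0,0],
  [0,0,0.03,0,0,0],
])

```text
t: 23.7
tool_pos: [0.5176, -0.038, 0.3911]
tcp_rot: [-0.0, 0.392, 0.92, -0.0]
ft_force: [-0.1, 0.5, -1.0]
opening: 0.0552
```

Call:
apply_moves([
  [0,0,0.006,0,0,0],
  [0,0,0.012,0,0,0],
  [0,0,0.018,0,0,0],
  [0,0,0.024,0,0,0],
  [0,0,0.03,0,0,0],
  [0,0,0.036,0,0,0],
  [0,0,0.036,0,0,0],
])

```text
t: 24.58
tool_pos: [0.5176, -0.038, 0.3732]
tcp_rot: [-0.0, 0.392, 0.92, -0.0]
ft_force: [0.2, 0.2, 0.0]
opening: 0.0549
```

Call:
apply_moves([
  [0,0,0.003,0,0,0],
  [0,0,0.006,0,0,0],
  [0,0,0.009,0,0,0],
  [0,0,0.009,0,0,0],
])

```text
t: 25.08
tool_pos: [0.5176, -0.0379, 0.3689]
tcp_rot: [-0.0, 0.392, 0.92, 0.0]
ft_force: [-0.1, 1.6, -1.0]
opening: 0.055
```

Call:
apply_moves([
  [0,0,0.0015,0,0,0],
  [0,0,0.003,0,0,0],
  [0,0,0.003,0,0,0],
])

```text
t: 25.45
tool_pos: [0.5176, -0.0379, 0.3676]
tcp_rot: [0.0, 0.392, 0.92, 0.0]
ft_force: [-1.8, 2.1, 3.2]
opening: 0.0548
```

Call:
apply_moves([
  [0,0,0.001,0,0,0],
  [0,0,0.0015,0,0,0],
  [0,0,0.0015,0,0,0],
])

```text
t: 25.82
tool_pos: [0.5176, -0.038, 0.3667]
tcp_rot: [0.0, 0.392, 0.92, 0.0]
ft_force: [-2.1, 0.7, 4.3]
opening: 0.0551
```

Call:
apply_moves([
  [0,0,0,0,0,0],
  [0,0,0,0,0,0],
  [0,0,0,0,0,0],
  [0,0,0,0,0,0],
  [0,0,0,0,0,0],
], hand=-1)

```text
t: 26.45
tool_pos: [0.5176, -0.038, 0.3666]
tcp_rot: [-0.0, 0.392, 0.92, -0.0]
ft_force: [-0.0, 0.1, 0.1]
opening: 0.0854
```

Call:
apply_moves([
  [0,0,-0.02,0,0,0],
  [0,0,-0.06,0,0,0],
  [0,0,-0.12,0,0,0],
  [0,0,-0.2,0,0,0],
  [0,0,-0.26,0,0,0],
  [0,0,-0.28,0,0,0],
  [0,0,-0.28,0,0,0],
])

```text
t: 27.32
tool_pos: [0.5176, -0.038, 0.5065]
tcp_rot: [0.0, 0.392, 0.92, -0.0]
ft_force: [-0.4, 0.1, 0.0]
opening: 0.0856
```

```bash
python3 - <<'E'
from h import *
s=sense();print({k:np.round(s[k],4) for k in("t","tool_pos","ft_force","opening")})
ci=camera_info("wrist");w=read_camera("wrist")
h=cv2.cvtColor(w,cv2.COLOR_BGR2HSV);y=cv2.inRange(h,(22,120,90),(34,255,255))
e=cv2.fitEllipse(cv2.convexHull(max(cv2.findContours(y,0,2)[0],key=cv2.contourArea)));print("fun",e,np.round(onz(ci,*e[0],.215),4))
im=read_camera("scene");d=read_camera("side")
a=cv2.resize(im[110:310,200:400],(400,400));b=cv2.resize(d[150:250,190:290],(400,400),interpolation=2)
cv2.imwrite("pics/i.png",np.hstack([a,b]))
# expected side/scene pixel of rim centre at z=.215
for n in("scene","side"): print(n,pix(camera_info(n),(.5165,-.0385,.215)),pix(camera_info(n),(.5165,-.0385,.187)))
E
```

```text
{'t': np.float64(27.325), 'tool_pos': array([ 0.5176, -0.038 ,  0.5065]), 'ft_force': array([-0.3879,  0.1278,  0.0336]), 'opening': np.float64(0.0856)}
fun ((256.1988830566406, 180.33726501464844), (55.434181213378906, 55.780723571777344), 177.87767028808594) [ 0.5138 -0.0352  0.215 ]
scene [263.40048668 142.25602935] [263.13095284 149.75512768]
side [236.67043115 182.13448907] [237.11544609 190.0136068 ]
```

View pics/i.png

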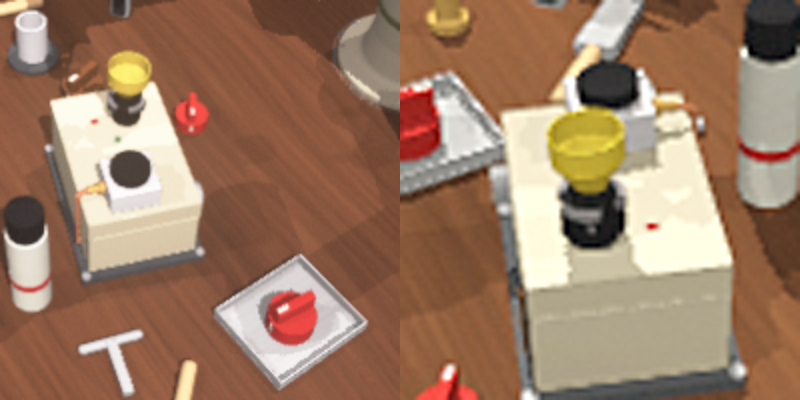

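Both views show the funnel seated upright in the neck, and the cap upright in the tray (left panel 292,315). I'll do one numeric check of the rim height and centre, then hand in.

```bash
python3 - <<'E'
from h import *
o=[]
for n,(y0,y1,x0,x1) in dict(scene=(120,170,245,285),side=(165,205,220,255)).items():
    h=cv2.cvtColor(read_camera(n),cv2.COLOR_BGR2HSV);m=cv2.inRange(h,(20,90,70),(36,255,255));k=np.zeros_like(m);k[y0:y1,x0:x1]=m[y0:y1,x0:x1]
    ys,xs=np.nonzero(k);ci=camera_info(n)
    a=np.linspace(0,6.28,90);r=np.array([pix(ci,(.5165+.028*np.cos(t),-.0385+.028*np.sin(t),.215)) for t in a])
    print(n,"seen l,r,top",xs.min(),xs.max()+1,ys.min(),"expected",r[:,0].min().round(1)+.5,r[:,0].max().round(1)+.5,r[:,1].min().round(1)+.5)
E
```

```text
scene seen l,r,top 254 276 136 expected 253.1 274.7 135.2
side seen l,r,top 227 255 175 expected 227.3 247.1 176.9
```

```bash
python3 -c "
from h import *
print(hand_in(), sense()['t'])"
```

```text
the job is handed in; nothing more can be done
the job is handed in; nothing more can be done
```

The cap is in the drip tray, the funnel is in the filler neck, and I handed the job in at about 27.5 s. The hand-in gave no verdict.

- **Cap:** I gripped it by the wing and pushed it down slowly until it went solid at about 7 mm (15.5 N). I eased off to about 10 N and turned it 60° anticlockwise with almost no torque. I let the spring lift it, took it off, and set it in the tray, felt it touch down (12 N), and only then let go. The last scene picture shows it upright in the tray.
- **Funnel:** I lifted it from the stand by its collar, centred it over the neck with one correction of about 1.5 mm, and lowered it slowly. Contact was about 4 N, at the height expected for fully home, and I then let go and backed off.

**Last checks:**
- **Contact:** with the gripper 140 mm higher and open, the wrist force read about zero, so the robot touches nothing.
- **Funnel height:** the rim agrees with the home height to within about 2 pixels, but the scene view put it slightly low and the side view slightly high.
- **Funnel position:** the wrist view put the rim about 3–4 mm off the neck axis. Part of that is likely measurement bias, so I read it as a lean of a few hundredths of a radian, which is inside the 0.15 rad limit.
- **Side-view width:** the yellow mask there ran past the funnel's right edge, probably onto the brass fitting behind it, so I ignored that reading.
- **Other bench items:** I kept clear of them, and those visible in the last pictures looked undisturbed. I did not measure their positions.

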